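# Feel the drive play of a vial carousel and centre its crank

### The arm

A 6-joint arm with a two-finger parallel gripper is mounted at the origin on the work surface. World frame = base frame: x ahead of the robot, y to its left, z up, the work surface at z = 0. Lengths are in m, angles in rad, forces in N, time in s.
With the tool pointing down it reaches from about 0.375 to 0.925 m from the base axis. Payload 5.7 kg.
Tool frame: the origin (TCP) lies midway between the tips of the shut fingers; the grasp point (between the pads) lies 19 mm behind it; z points along the fingers, x is the direction in which the jaws open and shut, and the axes are right-handed (so a half turn about z gives the same grasp; the last joint's range is limited). The gripper opens to 88 mm and grips with 3 to 60 N. Pads are 20 mm wide; open, the fingers measure 115 mm over their backs; the gripper's body (75 mm by 178 mm) begins 61 mm behind the grasp point.
Start: joints at [1.001, 0.359, 1.51, -0, 1.272, -0.115], TCP at [0.264, 0.539, 0.223] pointing down, gripper open.
Joint ranges: [-2.97, 2.97], [-1.01, 2.36], [0.21, 2.38], [-0.96, 4.11], [0.2, 2.71], [-2.98, 2.98]. Speed limits (rad/s): [2.39, 2.39, 3.14, 3.14, 3.14, 3.14].

### API

Orientations are given as a unit quaternion [x, y, z, w].
In Python, from bench import move_ptp, servo_line, goto_joints, move_gripper, sleep, inverse_kinematics, capture, PlanningError, close_job, spot_in, silhouettes, current_clock, current_joint_pos, current_qvel, current_joint_torque, current_position, current_orientation, current_force, current_torque, current_finger_gap gives the robot as it stands. Calls block until the motion is done:
- move_ptp(position, orientation): joint-space move of the TCP to a pose.
- servo_line(position, orientation=None, rate=0.15, contact_N=None): straight line of the TCP; orientation=None keeps the orientation; rate is the mean speed in m/s. With contact_N (N) it stops when the force on the tool has changed by that much, and returns True; else False.
- goto_joints(angles): joint-space move.
- move_gripper(opening): finger opening in m; the grip force is fixed at half the most; returns when the fingers have stopped.
- sleep(seconds).
- inverse_kinematics(position, orientation): joint angles nearest the present ones, or None.
- capture(name): name is "scene" or "top" or "wrist"; returns a dict with "image" (420x560x3 uint8, blue, green, red), "range_z" (420x560 float32, m along the optical axis (not along the pixel's ray), 0 where there is no reading), "intrinsics" (3x3 intrinsics, pixels), "R" (3x3) and "t" (3): a world point X has camera coordinates R X + t. Camera axes: x right, y down, z forward; pixel columns grow to the right and rows downward; lengths in m; the calibration is good to about 2 mm. A picture is of the moment at which its call begins.
A pose or a line that the arm cannot do raises PlanningError and nothing moves.
- close_job(): hands the job in, once; it reports no verdict.
Trained networks look in the newest picture that a camera, given by its name, has taken for a name from the list of things; names that differ only in an ending like _2 or _b are one class to them, and where a whole thing is asked for, a point or a joint stands for the part that bears it (a point fixed in the world has none). Each returns a list of dicts, best first, with "conf" (0 to 1); they miss things now and then, are a little off and sometimes report something else, mostly with a low value. They report only what shows in the picture. A call takes as long as a camera call.
- spot_in(camera, query): "xy" ([column, row] in pixels, amid what is visible of it).
- silhouettes(camera, query): "region" (420x560 bool, what is visible of it) and "xy" ([column, row] in pixels, amid what is visible of it).
Readings, each from a call of its own:
- current_clock(): time.
- current_joint_pos(): joint angles.
- current_qvel(): joint speeds.
- current_joint_torque(): joint torques, N m.
- current_position(): TCP position.
- current_orientation(): TCP orientation.
- current_force(): force on the tool from outside, world axes, zero at the start.
- current_torque(): the same for the moment, N m.
- current_finger_gap(): finger opening in m.
Only numpy, scipy, OpenCV 4.12 (cv2) and the standard library are available. Lean on these libraries where they do the work, as an engineer would, in place of code of your own. Each camera call takes 0.05 s, during which the arm holds its last target.

### The job

The carousel with the red tag standing in front of it has play in its drive: gently rock its crank clockwise (seen from above) until it meets resistance, pause there a moment, then counter-clockwise until it meets resistance, pause again, without dragging the loaded turntable round. Then set the crank in the middle of that free play and let go of it. Leave the other two carousels, the tag and everything else on the bench as they are.

Things in the scene. Friction and masses are not known exactly. Their poses are not given: they have to be found in the camera images.
- tag: bright red service tag: a red disc foot (38 mm across) with a small upright red plate, 56 mm tall in all, standing loose on the bench about 130 to 200 mm in front (robot side) of one of the three carousels; origin at the centre of its underside. The carousel nearest to it is the one to work on. Small jars stand in front of the other two.
- knob_a (a point): centre of the black upright round knob on the crank of carousel_a: 20 mm diameter, from 118 (top of the crank arm) to 168 mm above the bench; this point is on its axis at 143 mm, 75 mm from the turning axis; its x axis points outward along the arm. In the free play it moves with under 1 N and stays where left; at each end it meets the turntable, which gives about 2 mm at 5 N and is dragged round above 12 N at the knob.
- crank_a: crank of carousel_a: origin on the turning axis, 106 mm above the bench; x axis along the arm towards the knob. It turns freely within the play of its drive, whose width (0.25 to 0.55 rad) differs between the carousels and whose place differs each time; neither can be seen.
- turntable_a: white turntable, 120 mm across, of carousel_a (on a fixed blue round base, 140 mm across), full of amber vials 85 mm high, with a drum under the crank (hub top 130 mm high). Origin on the turning axis, 38 mm above the bench, z up. Turns stiffly. Its x axis points roughly as the crank does, and lies inside the play, up to 0.2 rad off its middle.
- cam_a: sensing cam of carousel_a, hidden inside the drum; turns with the crank (same x axis), origin as the crank. Only while the crank is within 0.05 rad of the middle of its play does it touch a feeler on the turntable, with up to 0.3 N upward, which cannot be felt at the knob: the check of a well-centred crank.
- rim_a (a point): top of the one red-capped vial on the turntable of carousel_a, 48 mm from the turning axis and 85 mm above the bench: shows whether the turntable has turned. It stands opposite to the crank.
- knob_b (a point): centre of the black upright round knob on the crank of carousel_b: 20 mm diameter, from 118 (top of the crank arm) to 168 mm above the bench; this point is on its axis at 143 mm, 75 mm from the turning axis; its x axis points outward along the arm. In the free play it moves with under 1 N and stays where left; at each end it meets the turntable, which gives about 2 mm at 5 N and is dragged round above 12 N at the knob.
- crank_b: crank of carousel_b: origin on the turning axis, 106 mm above the bench; x axis along the arm towards the knob. It turns freely within the play of its drive, whose width (0.25 to 0.55 rad) differs between the carousels and whose place differs each time; neither can be seen.
- turntable_b: white turntable, 120 mm across, of carousel_b (on a fixed blue round base, 140 mm across), full of amber vials 85 mm high, with a drum under the crank (hub top 130 mm high). Origin on the turning axis, 38 mm above the bench, z up. Turns stiffly. Its x axis points roughly as the crank does, and lies inside the play, up to 0.2 rad off its middle.
- cam_b: sensing cam of carousel_b, hidden inside the drum; turns with the crank (same x axis), origin as the crank. Only while the crank is within 0.05 rad of the middle of its play does it touch a feeler on the turntable, with up to 0.3 N upward, which cannot be felt at the knob: the check of a well-centred crank.
- rim_b (a point): top of the one red-capped vial on the turntable of carousel_b, 48 mm from the turning axis and 85 mm above the bench: shows whether the turntable has turned. It stands opposite to the crank.
- knob_c (a point): centre of the black upright round knob on the crank of carousel_c: 20 mm diameter, from 118 (top of the crank arm) to 168 mm above the bench; this point is on its axis at 143 mm, 75 mm from the turning axis; its x axis points outward along the arm. In the free play it moves with under 1 N and stays where left; at each end it meets the turntable, which gives about 2 mm at 5 N and is dragged round above 12 N at the knob.
- crank_c: crank of carousel_c: origin on the turning axis, 106 mm above the bench; x axis along the arm towards the knob. It turns freely within the play of its drive, whose width (0.25 to 0.55 rad) differs between the carousels and whose place differs each time; neither can be seen.
- turntable_c: white turntable, 120 mm across, of carousel_c (on a fixed blue round base, 140 mm across), full of amber vials 85 mm high, with a drum under the crank (hub top 130 mm high). Origin on the turning axis, 38 mm above the bench, z up. Turns stiffly. Its x axis points roughly as the crank does, and lies inside the play, up to 0.2 rad off its middle.
- cam_c: sensing cam of carousel_c, hidden inside the drum; turns with the crank (same x axis), origin as the crank. Only while the crank is within 0.05 rad of the middle of its play does it touch a feeler on the turntable, with up to 0.3 N upward, which cannot be felt at the knob: the check of a well-centred crank.
- rim_c (a point): top of the one red-capped vial on the turntable of carousel_c, 48 mm from the turning axis and 85 mm above the bench: shows whether the turntable has turned. It stands opposite to the crank.
- jar_white: bystander: small white jar with a blue cap, 34 mm across, 45 mm tall; origin at the centre of its underside
- jar_amber: bystander: small amber jar with a black cap, 34 mm across, 48 mm tall; origin at the centre of its underside
- tipboxes: bystander: stack of blue and white pipette-tip boxes, 85 x 120 x 132 mm, at the back; origin at the centre of its underside
- reagent: bystander: tall black reagent bottle, 90 mm across, 200 mm tall, at the back; origin at the centre of its underside
- flask: bystander: stoppered conical glass flask, 70 mm across, 100 mm tall, at the right; origin at the centre of its underside
- marker: bystander: blue marker pen lying at the front right, 12 mm thick

How it is judged:
On the way, in this order (a step that is already met when the one before it is completed fails the run):
1. the tagged carousel's crank has been turned clockwise to the end of its free play and kept pressing on the turntable there for 0.2 s (((horizontal distance between tag and turntable_a below 0.221 m and contact force between crank_a and turntable_a above 1.5 N and y of knob_a in the frame of turntable_a below -0.002 m) or (horizontal distance between tag and turntable_b below 0.221 m and contact force between crank_b and turntable_b above 1.5 N and y of knob_b in the frame of turntable_b below -0.002 m) or (horizontal distance between tag and turntable_c below 0.221 m and contact force between crank_c and turntable_c above 1.5 N and y of knob_c in the frame of turntable_c below -0.002 m))), for 0.2 s.
2. then counter-clockwise to the other end and kept pressing there for 0.2 s (((horizontal distance between tag and turntable_a below 0.221 m and contact force between crank_a and turntable_a above 1.5 N and y of knob_a in the frame of turntable_a above 0.002 m) or (horizontal distance between tag and turntable_b below 0.221 m and contact force between crank_b and turntable_b above 1.5 N and y of knob_b in the frame of turntable_b above 0.002 m) or (horizontal distance between tag and turntable_c below 0.221 m and contact force between crank_c and turntable_c above 1.5 N and y of knob_c in the frame of turntable_c above 0.002 m))), for 0.2 s.
At the end, for the whole second after the job is handed in: The crank of the tagged carousel rests, released and still, within 0.05 rad (3.7 mm at the knob) of the middle of its free play (its cam touches the mid feeler), its turntable within 4 mm at the vials of where it stood (((horizontal distance between tag and turntable_a below 0.221 m and contact force between cam_a and turntable_a above 0.03 N and angular speed of crank_a below 0.02 rad/s) or (horizontal distance between tag and turntable_b below 0.221 m and contact force between cam_b and turntable_b above 0.03 N and angular speed of crank_b below 0.02 rad/s) or (horizontal distance between tag and turntable_c below 0.221 m and contact force between cam_c and turntable_c above 0.03 N and angular speed of crank_c below 0.02 rad/s))).
It fails at once if a turntable dragged round by more than 4 mm at its vials (distance of any of rim_a, rim_b, rim_c from where it was at the start of the episode above 0.004 m).
It fails at once if the crank of a carousel that is not the tagged one moved by more than 6 mm at the knob ((not (horizontal distance between tag and turntable_a below 0.221 m) and distance of knob_a from where it was at the start of the episode above 0.006 m) or (not (horizontal distance between tag and turntable_b below 0.221 m) and distance of knob_b from where it was at the start of the episode above 0.006 m) or (not (horizontal distance between tag and turntable_c below 0.221 m) and distance of knob_c from where it was at the start of the episode above 0.006 m)).
It fails at once if the tag or a bystander moved by more than 15 mm (distance of any of tag, jar_white, jar_amber, tipboxes, reagent, flask, marker from where it was at the start of the episode above 0.015 m).
It also fails if it takes over 59 s, if anything falls off the work surface, if the arm or the gripper's body presses on something with over 40 N, if the wrist force passes 120 N, or if a joint passes its speed limit or range.

## Working session

There is one attempt and no reset: what is moved stays moved. The work goes in short steps, each a Python script; the robot and the scene stay as the last script left them, time stands still between calls to the robot, and variables do not carry over. Pictures are saved under pics/ and viewed, and the job is handed in when it is done.

```bash
ls; mkdir -p pics; python3 - <<'E'
from bench import *
import cv2
for n in ("scene","top"):
    c=capture(n); cv2.imwrite(f"pics/{n}0.png",c["image"])
    print(n,c["intrinsics"],c["R"],c["t"])
    for q in ("tag","knob_a","rim_a","turntable_a","jar_white","jar_amber"):
        print(q,[(round(d["conf"],2),[round(float(v)) for v in d["xy"]]) for d in spot_in(n,q)])
print(current_clock(),current_orientation(),current_force(),current_finger_gap())
E
```

```text
pics
scene [[447.60121509   0.         288.09610719]
 [  0.         447.60121509 210.01292149]
 [  0.           0.           1.        ]] [[ 0.51816165  0.85526437 -0.00560136]
 [ 0.65354591 -0.40015821 -0.64245712]
 [-0.55171211  0.32923589 -0.76630116]] [-0.19687144 -0.25768002  1.24852913]
tag [(0.7, [317, 237])]
knob_a [(0.95, [441, 170]), (0.95, [195, 253]), (0.85, [329, 204])]
rim_a [(0.93, [314, 240]), (0.89, [428, 203]), (0.75, [217, 286])]
turntable_a [(0.89, [428, 204]), (0.83, [318, 239]), (0.68, [215, 284]), (0.16, [281, 198])]
jar_white [(0.67, [371, 158])]
jar_amber [(0.62, [280, 195])]
top [[412.50156584   0.         281.94730174]
 [  0.         412.50156584 211.93963256]
 [  0.           0.           1.        ]] [[-0.02746682 -0.99960326 -0.00623672]
 [-0.98694297  0.02810847 -0.1585985 ]
 [ 0.15871088  0.00179909 -0.98732346]] [-0.05208595  0.52092297  0.85214459]
tag [(0.58, [361, 277])]
knob_a [(0.85, [375, 217]), (0.76, [243, 218]), (0.68, [109, 197]), (0.29, [361, 214])]
rim_a [(0.89, [359, 213]), (0.8, [141, 193]), (0.59, [262, 209])]
turntable_a [(0.96, [263, 211]), (0.78, [141, 200]), (0.72, [359, 212])]
jar_white [(0.66, [138, 285])]
jar_amber [(0.78, [262, 282]), (0.69, [436, 232])]
0.7 [ 8.48322106e-01  5.29480503e-01 -3.30612501e-05  7.98145802e-07] [-0.02021254 -0.01517467 -0.57351269] 0.088002292025389
```

View pics/top0.png

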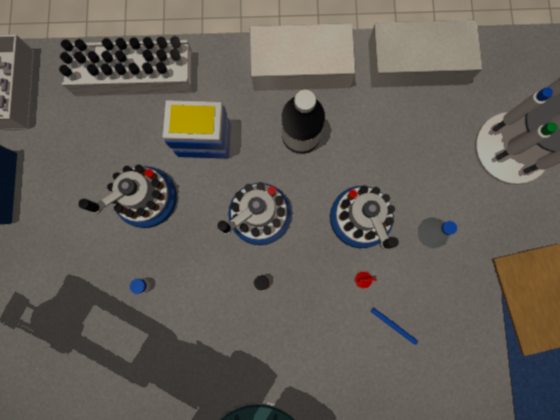

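View pics/scene0.png

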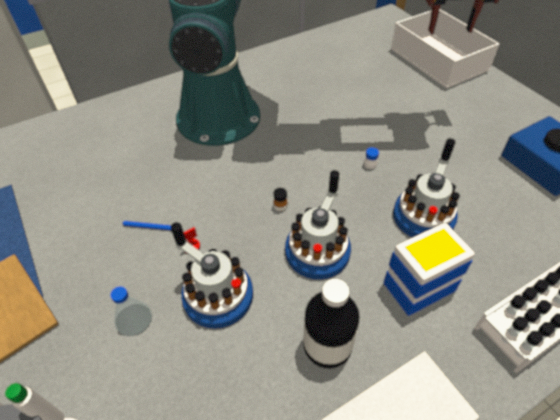

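```bash
cat > h.py <<'E'
from bench import *
import numpy as np, cv2
def cloud(c):
    K=c["intrinsics"];d=c["range_z"];v,u=np.indices(d.shape)
    P=np.stack([(u-K[0,2])/K[0,0]*d,(v-K[1,2])/K[1,1]*d,d],-1)
    X=(P-c["t"])@c["R"]
    X[d<=0]=np.nan
    return X
def ray(c,uv,z):
    K=c["intrinsics"];r=c["R"].T@np.linalg.solve(K,[uv[0],uv[1],1.]);o=-c["R"].T@c["t"]
    return o+r*(z-o[2])/r[2]
def proj(c,X):
    p=c["R"]@np.asarray(X)+c["t"];p=c["intrinsics"]@p;return p[:2]/p[2]
def knob(c,xy):
    X=cloud(c).reshape(-1,3);B=c["image"].reshape(-1,3)
    ok=np.isfinite(X[:,0])&(np.hypot(X[:,0]-xy[0],X[:,1]-xy[1])<.12)
    return X[ok],B[ok]
E
python3 - <<'E'
from h import *
from scipy.optimize import least_squares
c=capture("top");s=capture("scene")
print("tag",ray(c,(364,281),0.03), "axis", ray(c,(371,209),.130),"knob",ray(c,(391,242),.168))
ax=ray(c,(371,209),.130)
def circ(p):
    f=lambda q:np.hypot(p[:,0]-q[0],p[:,1]-q[1])-q[2]
    return least_squares(f,[*p[:,:2].mean(0),.05],loss="soft_l1",f_scale=.001).x
for n,cc in(("top",c),("scene",s)):
    X,B=knob(cc,ax)
    k=X[(X[:,2]>.14)&(X[:,2]<.18)]
    t=X[(X[:,2]>.160)&(X[:,2]<.18)]
    print(n,"knob pts",len(k),k.mean(0),"toppts",len(t),np.median(t,0),t.min(0),t.max(0))
    h=X[(X[:,2]>.124)&(X[:,2]<.134)];print("hub",len(h),np.median(h,0))
    b=X[(B[:,0]>90)&(B[:,2]<60)&(X[:,2]<.04)];print("blue",len(b),b.min(0),b.max(0),circ(b[(b[:,2]>.005)]))
    r=X[(B[:,2]>130)&(B[:,1]<60)&(X[:,2]<.1)&(X[:,2]>.07)];print("redcap",len(r),r.mean(0) if len(r) else 0)
for q in ("knob_a","tag","turntable_a","crank_a"):
  for n,cc in(("top",c),("scene",s)):
    for m in silhouettes(n,q):
        P=cloud(cc)[m["region"]];P=P[np.isfinite(P[:,0])]
        print(q,n,round(m["conf"],2),m["xy"],len(P),np.median(P,0).round(4),P.max(0).round(4),P.min(0).round(4))
for n,cc in(("top",c),("scene",s)):
    cv2.imwrite(f"pics/{n}_zoom.png",cv2.resize(cc["image"][160:310,300:470] if n=="top" else cc["image"][210:340,120:270],None,fx=4,fy=4,interpolation=cv2.INTER_CUBIC))
E
```

```text
tag [ 0.36689517 -0.23755503  0.03      ] axis [ 0.50588077 -0.24038237  0.13      ] knob [ 0.43750808 -0.26491661  0.168     ]
top knob pts 126 [ 0.43838753 -0.26594425  0.16298554] toppts 97 [ 0.43898139 -0.26749005  0.16719811] [ 0.43014942 -0.27615637  0.16092285] [ 0.44858322 -0.25824218  0.17048194]
hub 213 [ 0.50795578 -0.24213668  0.12635803]
blue 152 [ 0.4464485  -0.26750349  0.02112327] [ 0.5515173  -0.17800661  0.0314578 ] [ 0.50828421 -0.24138515  0.0606545 ]
redcap 44 [ 0.5475021  -0.21446476  0.08488977]
scene knob pts 182 [ 0.4437998  -0.26720815  0.15908599] toppts 102 [ 0.44268333 -0.26694101  0.16699077] [ 0.43067419 -0.27639187  0.16052807] [ 0.45010824 -0.25700723  0.17029113]
hub 256 [ 0.50973734 -0.24288676  0.12634724]
blue 702 [ 0.47576683 -0.30881209  0.01805013] [ 0.57881851 -0.17447289  0.03207352] [ 0.50786919 -0.24026838  0.06494483]
redcap 66 [ 0.54909214 -0.212545    0.08404918]
knob_a top 0.91 [109.4, 196.7] 740 [0.5479 0.2739 0.1245] [0.5833 0.3895 0.1702] [ 0.5161  0.2258 -0.0014]
knob_a top 0.89 [241.3, 218.3] 630 [0.505  0.0104 0.124 ] [0.5373 0.08
[... 2018 characters left out ...]
4 0.1709] [ 0.4683 -0.0316 -0.0017]
crank_a top 0.8 [112.0, 193.7] 639 [0.5488 0.2716 0.1252] [0.5834 0.3143 0.1702] [0.5173 0.2258 0.1044]
crank_a top 0.61 [377.0, 226.5] 699 [ 0.4798 -0.2543  0.1239] [ 0.531  -0.2249  0.1705] [ 0.4283 -0.3231 -0.0035]
crank_a scene 0.79 [195.5, 253.2] 872 [ 0.4742 -0.2544  0.1247] [ 0.5269 -0.2244  0.1703] [ 0.286  -0.2767 -0.0034]
crank_a scene 0.71 [439.3, 170.2] 600 [0.5471 0.2768 0.1244] [0.5862 0.4373 0.1695] [ 0.4268  0.2264 -0.0037]
crank_a scene 0.64 [324.8, 204.3] 624 [0.5005 0.0171 0.1252] [0.5409 0.1299 0.1702] [ 0.3964 -0.0307 -0.0004]
crank_a scene 0.41 [428.5, 203.1] 2267 [0.588  0.2203 0.0813] [0.6653 0.3658 0.1318] [ 0.458   0.1507 -0.0041]
```

```bash
cat >> h.py <<'E'
from scipy.spatial.transform import Rotation as Ro
AX=np.array([.5083,-.2410])
SGN=1
def quat(phi,s=None):
    s=SGN if s is None else s
    x=s*np.array([-np.sin(phi),np.cos(phi),0]);z=np.array([0,0,-1.]);y=np.cross(z,x)
    return Ro.from_matrix(np.stack([x,y,z],1)).as_quat()
E
python3 - <<'E'
from h import *
K=np.array([.4400,-.2669]);phi=np.arctan2(*(K-AX)[::-1]);print(phi,np.linalg.norm(K-AX))
for s in(1,-1):
  for dp in(-.5,0,.5):
    k=AX+.075*np.array([np.cos(phi+dp),np.sin(phi+dp)])
    print(s,dp,[np.round(inverse_kinematics([*k,z],quat(phi+dp,s)),2) if inverse_kinematics([*k,z],quat(phi+dp,s)) is not None else None for z in(.13,.28)])
E
```

```text
-2.779136693161214 0.07304587599584249
1 -0.5 [array([-0.63,  0.32,  1.85, -0.  ,  0.98,  1.08]), array([-0.63,  0.15,  1.66, -0.  ,  1.34,  1.08])]
1 0 [array([-0.68,  0.34,  1.8 , -0.  ,  0.99,  0.53]), array([-0.68,  0.18,  1.61, -0.  ,  1.35,  0.53])]
1 0.5 [array([-0.7 ,  0.39,  1.73, -0.  ,  1.03,  0.01]), array([-0.7 ,  0.23,  1.54, -0.  ,  1.36,  0.01])]
-1 -0.5 [array([-0.63,  0.32,  1.85, -0.  ,  0.98, -2.06]), array([-0.63,  0.15,  1.66, -0.  ,  1.34, -2.06])]
-1 0 [array([-0.68,  0.34,  1.8 , -0.  ,  0.99, -2.62]), array([-0.68,  0.18,  1.61, -0.  ,  1.35, -2.62])]
-1 0.5 [None, None]
```

```bash
python3 - <<'E'
from h import *
K=np.array([.4400,-.2669]);phi=np.arctan2(*(K-AX)[::-1])
t0=current_clock()
servo_line([.264,.539,.28],rate=.2)
move_ptp([*K,.28],quat(phi))
print(current_clock()-t0,current_position(),current_force())
c=capture("wrist");cv2.imwrite("pics/wrist1.png",c["image"]);
X=cloud(c).reshape(-1,3);t=X[(X[:,2]>.160)&(X[:,2]<.176)&(np.hypot(X[:,0]-K[0],X[:,1]-K[1])<.03)]
print(len(t),np.median(t,0),t.mean(0),t.min(0),t.max(0))
h=X[(X[:,2]>.118)&(X[:,2]<.134)&(np.hypot(*(X[:,:2]-AX).T)<.03)];print(len(h),h.mean(0) if len(h) else 0)
print(proj(c,[*K,.168]),proj(c,[*AX,.13]))
print(current_clock())
E
```

```text
3.3332999999999995 [ 0.4403677  -0.26632627  0.28001338] [-0.0338877  -1.60468582  0.60391954]
397 [ 0.44109194 -0.26836451  0.16787405] [ 0.44095979 -0.2684432   0.16749667] [ 0.42961334 -0.27849879  0.16014814] [ 0.44979278 -0.25923264  0.16966712]
1110 [ 0.50799277 -0.24292911  0.12595985]
[279.16822029 209.95701405] [279.36535908 123.77515692]
4.5833
```

View pics/wrist1.png

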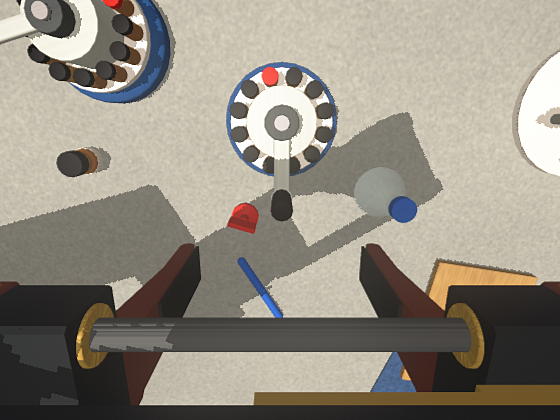

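```bash
python3 - <<'E'
import re
s=open('h.py').read().replace("AX=np.array([.5083,-.2410])","AX=np.array([.5088,-.2418])");open('h.py','w').write(s)
from h import *
K=np.array([.4393,-.2682]);phi=np.arctan2(*(K-AX)[::-1]);print(phi,np.linalg.norm(K-AX))
move_gripper(.040)
k=AX+.075*np.array([np.cos(phi),np.sin(phi)])
servo_line([*k,.2],quat(phi),rate=.1)
print(current_position(),current_force(),current_clock())
print(servo_line([*k,.132],quat(phi),rate=.06,contact_N=5))
sleep(.2)
for i in range(3):
    print(current_position(),current_force());sleep(.05)
print(current_clock(),current_finger_gap())
c=capture("wrist");cv2.imwrite("pics/wrist2.png",c["image"])
E
```

```text
-2.7785713791959394 0.07434520831903023
[ 0.43907769 -0.26874024  0.2005196 ] [-0.21389093  0.85168195  0.39469239] 6.4083
False
[ 0.4388728  -0.26856515  0.13233376] [-0.28546065 -0.63179771  0.51123423]
[ 0.43881691 -0.26852195  0.13224978] [-0.05333978  0.50410181  0.14624359]
[ 0.43877965 -0.26850518  0.13221068] [ 1.00342999  0.39994215 -0.29157537]
8.0417 0.03987714202707597
```

View pics/wrist2.png

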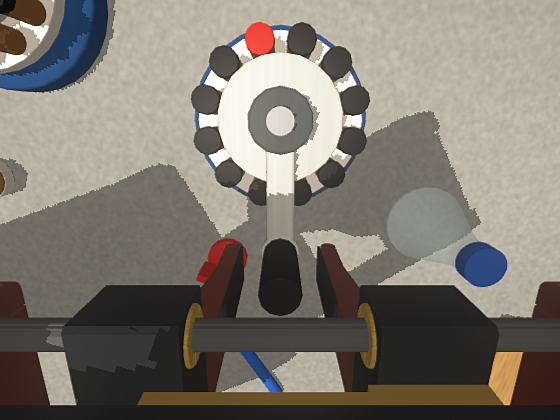

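```bash
cat >> h.py <<'E'
def ftan(phi,n=4):
    F=[]
    for i in range(n):
        F.append(current_force()); sleep(.02)
    f=np.mean(F,0);t=np.array([-np.sin(phi),np.cos(phi)])
    return f[:2]@t, f[:2]@np.array([np.cos(phi),np.sin(phi)]), f[2]
def goarc(th,rate=.03,contact=None):
    return servo_line([*(AX+.075*np.array([np.cos(th),np.sin(th)])),.132],quat(th),rate=rate,contact_N=contact)
def tang():
    p=current_position();return np.arctan2(p[1]-AX[1],p[0]-AX[0]),np.hypot(p[0]-AX[0],p[1]-AX[1])
E
python3 - <<'E'
from h import *
import json
move_gripper(.024)
th=-2.7785;goarc(th);sleep(.2)
f0=ftan(th,8);print("base",np.round(f0,2),current_finger_gap(),tang())
end=th-.62
big=True;log=[]
while th>end:
    th-=.02 if big else .007
    goarc(th,rate=.03 if big else .01,contact=4)
    f=ftan(th,3);d=f[0]-f0[0]
    log.append((round(th,3),round(d,2),round(f[1]-f0[1],2)))
    if d>1.3 and big: sleep(.05);f=ftan(th,5);d=f[0]-f0[0]; big=d<1.3
    if d>3.5:
        sleep(.1);f=ftan(th,6);d=f[0]-f0[0]
        if d>3.5: break
print(log)
sleep(.4);f=ftan(th,10);print("end",np.round(np.array(f)-f0,2),tang(),th,current_finger_gap(),current_clock())
json.dump([list(f0)],open("f0.json","w"))
E
```

```text
base [-0.19 -0.04  0.02] 0.024102534757625874 (np.float64(-2.77885381515356), np.float64(0.07500847427220851))
[(-2.799, np.float64(0.15), np.float64(0.54)), (-2.819, np.float64(0.04), np.float64(0.17)), (-2.839, np.float64(-0.03), np.float64(0.39)), (-2.859, np.float64(0.26), np.float64(0.08)), (-2.879, np.float64(0.04), np.float64(-0.66)), (-2.899, np.float64(0.09), np.float64(-0.26)), (-2.919, np.float64(0.89), np.float64(-0.27)), (-2.939, np.float64(0.43), np.float64(0.03)), (-2.959, np.float64(-0.13), np.float64(-0.02)), (-2.979, np.float64(0.32), np.float64(0.24)), (-2.999, np.float64(-0.02), np.float64(0.2)), (-3.019, np.float64(1.81), np.float64(0.77)), (-3.026, np.float64(4.49), np.float64(0.66))]
end [ 4.74  0.38 -1.59] (np.float64(-3.0244227877493004), np.float64(0.07491247028329943)) -3.0255000000000005 0.023811591942127966 13.95
```

```bash
python3 - <<'E'
from h import *
import json
f0=np.array(json.load(open("f0.json"))[0])
goarc(-2.979,rate=.02);sleep(.1);f0=np.array(ftan(-2.979,8));print("base",f0.round(2))
th=-2.979;end=-2.35
big=True;log=[]
while th<end:
    th+=.02 if big else .007
    goarc(th,rate=.03 if big else .01,contact=4)
    f=ftan(th,3);d=-(f[0]-f0[0])
    log.append((round(th,3),round(float(d),2),round(float(f[1]-f0[1]),2)))
    if d>1.3 and big: sleep(.05);f=ftan(th,5);d=-(f[0]-f0[0]); big=d<1.3
    if d>3.5:
        sleep(.1);f=ftan(th,6);d=-(f[0]-f0[0])
        if d>3.5: break
print(log)
sleep(.4);f=ftan(th,10);print("end",np.round(np.array(f)-f0,2),tang(),th,current_finger_gap(),current_clock())
E
```

```text
base [-0.19 -0.15  0.12]
[(-2.959, -0.7, 0.1), (-2.939, -0.31, 0.39), (-2.919, -0.2, 0.11), (-2.899, -0.45, 0.86), (-2.879, -0.2, -0.0), (-2.859, -0.1, 0.18), (-2.839, 0.05, -0.17), (-2.819, -0.3, -0.02), (-2.799, 0.08, 0.11), (-2.779, -0.15, -0.02), (-2.759, -1.08, -0.6), (-2.739, -0.92, 0.05), (-2.719, -0.05, 0.35), (-2.699, 0.32, -0.42), (-2.679, -0.15, 0.46), (-2.659, -0.49, -0.17), (-2.639, 0.02, -0.11), (-2.619, 0.21, 0.25), (-2.599, -0.15, 0.14), (-2.579, -0.97, 0.56), (-2.559, -0.13, 0.26), (-2.539, 0.04, -0.09), (-2.519, -0.37, -0.07), (-2.499, 0.07, 0.19), (-2.479, -0.2, 0.25), (-2.459, -0.22, 0.27), (-2.439, 0.38, 0.38), (-2.419, 2.5, 0.03), (-2.412, 4.42, -0.21)]
end [-4.78 -0.54  2.57] (np.float64(-2.417507286643538), np.float64(0.07498466011122824)) -2.4119999999999995 0.0238227744499462 24.1083
```

```bash
python3 - <<'E'
from h import *
mid=(-3.0244-2.4175)/2;g=current_finger_gap();off=(g/2-.010)/.075
g=.0239;off=(g/2-.010)/.075
tgt=mid-off;print(mid,off,tgt)
th=-2.4175
n=10
for a in np.linspace(th,tgt,n+1)[1:]: goarc(a,rate=.04 if a>tgt+.05 else .015)
sleep(.3);print("reached",tang(),ftan(tgt,6),current_finger_gap())
e=tang()[0]-tgt
if abs(e)>.004: goarc(tgt-e,rate=.01);sleep(.2);print(tang())
goarc(mid,rate=.02);sleep(.3);print(tang(),current_finger_gap(),ftan(mid,5),current_clock())
c=capture("wrist");cv2.imwrite("pics/wrist3.png",c["image"])
X=cloud(c).reshape(-1,3)
t=X[(X[:,2]>.160)&(X[:,2]<.172)&(np.hypot(*(X[:,:2]-AX-.075*np.array([np.cos(mid),np.sin(mid)])).T)<.014)];print(len(t),t.mean(0) if len(t) else 0)
E
```

```text
-2.72095 0.026000000000000006 -2.74695
reached (np.float64(-2.7465023431540274), np.float64(0.0750059758976338)) (np.float64(-0.027857697238923677), np.float64(0.2587037562338136), np.float64(-0.2621442526579265)) 0.023536945813867956
(np.float64(-2.721702305982639), np.float64(0.07501554007715902)) 0.024142642007353412 (np.float64(0.42859038129558624), np.float64(-0.08536461871661448), np.float64(-0.06517605390687792)) 27.775
1753 [ 0.44310059 -0.27185352  0.16718153]
```

View pics/wrist3.png

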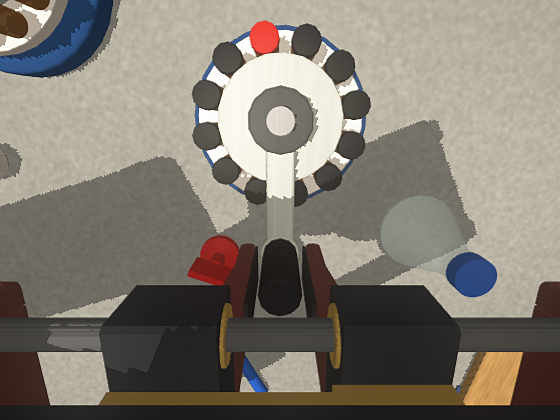

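The knob at about (280, 275) sits centred between the fingers, with a gap on each side. Next I open, lift and check.

```bash
python3 - <<'E'
from h import *
mid=-2.72095
move_gripper(.044)
p=current_position();servo_line([p[0],p[1],.28],rate=.1)
sleep(.2)
c=capture("wrist")
servo_line([.36,-.22,.36],rate=.2)
X=cloud(c).reshape(-1,3);K=AX+.075*np.array([np.cos(mid),np.sin(mid)])
t=X[(X[:,2]>.160)&(X[:,2]<.176)&(np.hypot(*(X[:,:2]-K).T)<.03)];k=t.mean(0)
h=X[(X[:,2]>.118)&(X[:,2]<.134)&(np.hypot(*(X[:,:2]-AX).T)<.025)].mean(0)
print("knob",k,"hub",h,"expected",K,"ang vs AX",np.arctan2(k[1]-AX[1],k[0]-AX[0]))
for n in("scene","top"):
    s=capture(n);cv2.imwrite(f"pics/{n}9.png",s["image"])
    X=cloud(s).reshape(-1,3);B=s["image"].reshape(-1,3)
    near=np.hypot(*(X[:,:2]-AX).T)<.12
    t=X[near&(X[:,2]>.160)&(X[:,2]<.18)]
    r=X[near&(B[:,2]>130)&(B[:,1]<60)&(X[:,2]<.1)&(X[:,2]>.07)]
    print(n,"knob",len(t),np.median(t,0) if len(t) else 0,"redcap",len(r),r.mean(0) if len(r) else 0)
print(current_clock())
E
```

```text
knob [ 0.44235242 -0.272116    0.16749748] hub [ 0.50893255 -0.24272891  0.12619863] expected [ 0.440338   -0.27242604] ang vs AX -2.713562172345766
scene knob 104 [ 0.44361048 -0.27070628  0.16696816] redcap 67 [ 0.54900508 -0.21232168  0.08394471]
top knob 99 [ 0.44084566 -0.27100668  0.16717471] redcap 49 [ 0.54695132 -0.21414273  0.08441566]
31.1167
```

View pics/scene9.png

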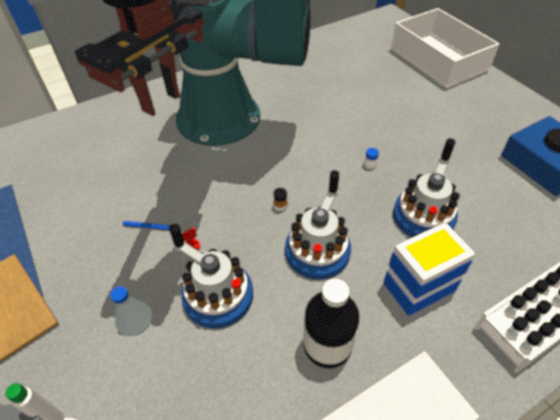

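The gripper is well clear. The knob is at (178, 236), the red cap at (237, 284) hasn't moved, and the tag and bystanders are where they were.

```bash
python3 -c "
from bench import *
print(close_job(),current_clock())"
```

```text
the job is handed in; nothing more can be done
the job is handed in; nothing more can be done
```

I rocked the crank of the tagged carousel (the right-hand one) to both ends of its free play, set it in the middle, and let go. The job is handed in, at about 31 s of the 59 s allowed; no verdict is reported.

**Rocking:** I placed the fingers loosely around the knob, 24 mm apart, and followed its arc. I turned it clockwise to resistance and held about 4.7 N for over half a second, then counter-clockwise and held about 4.8 N in the same way. The two holds were about 0.55 rad apart at the knob, which includes some give in the turntable at each end.

**Centring:** I pushed the knob to the midpoint between the two holds, at −2.721 rad. I then backed the fingers off so they no longer touched it, opened them and lifted clear.

**Last checks:**
- **Crank position:** the wrist camera put the knob at −2.714 rad, within about 0.01 rad of the target. The scene and top cameras are only good to about 2 mm, and they agreed with that.
- **Turntable:** the red cap moved less than 1 mm in both camera views.
- **Everything else:** in the final scene picture the other two carousels, the tag and the bystanders looked unmoved. I judged this by eye rather than measuring it.
- **Mid-play feeler:** I couldn't check its contact directly.

None of the checks failed or disagreed.

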